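# Charge a refillable spray can at the filling station

## Task

Charge the refillable spray can (bare aluminium with a red band, black foot with two lugs): stand it upright in the collar of the red filling station with its lugs in the two slots, press it down until the sprung pad is fully down, then give it a quarter turn clockwise, seen from above, against the spring to the stop. The valve closes if the can is let go, so keep the can gripped, pressed in and turned: the program finishes while holding it there. Leave the other cans and everything else on the bench where they are.

Things in the scene. Friction and masses are not known exactly. Their poses are not given: they have to be found in the camera images.
- can_mid (a point): Centre, half-way up (63 mm above the underside), of the refillable spray can: bare aluminium, red band, white cap, 126 mm tall, 0.17 to 0.34 kg, upright, z up. From the underside: black foot 47 mm wide to 20 mm (lowest 4 mm tapered to 39 mm), plain round body 53 mm wide from 20 to 100 mm (grip it at this point or up to 25 mm above), cap 30 mm wide to 126 mm. x runs through the two lugs.
- can_lug (a point): Outer end of one of the can's two lugs, 31 mm from the can's axis along its +x, 8 mm above the underside; the other is opposite, along -x, and alike, so a half turn makes no difference. Lugs: black, 10 mm wide, 6 mm high (5 to 11 mm above the underside). Black stripes up the body above them and a black bar across the cap show their direction.
- fill_mouth (a point): Centre of the mouth of the dark steel filling collar (77 mm wide, white rim), level with its rim's top, 78 mm above the bench; z up. The rim is 5 mm thick with a 51 mm bore; its two slots lie along +x and -x. Inside, the sprung pad's top rests 7 mm below this point; a can on the fully pressed pad has its underside 19 mm below it and its lugs below the rim.
- fill_slot (a point): One of the two slots in the collar's rim, on the rim's top 30 mm from the mouth's centre along its +x (the other opposite), 15 mm wide, open to 33 mm from the axis; white marks on the deck beside it. The lugs go down through the slots; once the pad is down 9 mm or more the can turns clockwise, seen from above, under the rim, to a stop a quarter turn on, at the green marks.
- station: Red filling station, fixed to the bench, base 170 x 290 mm with a steel deck 48 mm high; origin on the bench under the collar's centre, axes as fill_mouth's. Its control block with gauge and regulator, 150 x 105 mm and up to 152 mm high, is centred 155 mm from the collar along +y.
- fill_pad (a joint): How far the sprung orange filling pad with its brass nipple inside the collar is pressed down, in m: 0 up, 0.012 fully down. Its spring takes 5 N to start and 13 N at full depth; the can's weight alone does not press it home.
- valve_ring (a joint): Turn of the spring-return valve ring inside the collar, in rad: 0 at rest, 1.46 at its stop. The can's lugs meet it after about 0.1 rad of clockwise turn (seen from above) and drive it; its spring pushes back with 0.1 N m at the start and 0.3 N m at the stop, and turns the can back when it is let go.
- can_blue: Ordinary blue spray can with a white band and blue cap, 53 mm diameter, 126 mm tall, no lugs; leave it alone; origin at the centre of its underside.
- can_yellow: Ordinary yellow spray can with a black band and yellow cap, same size, no lugs; leave it alone; origin at the centre of its underside.
- guard: Black rubber skate-blade guard, 400 x 26 x 30 mm, lying flat; leave it alone; origin at the centre of its underside, x along its length.
- screwdriver: Blue-handled screwdriver, 150 mm long, 26 mm thick; leave it alone; origin under its middle, x along it to the tip.
- stone: Grey honing stone on a wooden back, 26 x 110 x 22 mm; leave it alone; origin at the centre of its underside, y along its length.
- tape: Black tape roll lying flat, 90 mm diameter, 24 mm high; leave it alone; origin at the centre of its underside.
- tray: Grey plastic tray of bearings and screws, 120 x 160 x 40 mm; leave it alone; origin at the centre of its underside.
Not all that is in view belongs to the job. What is shaped like the part that bears can_mid but green or purple is not meant.

How it is judged:
By the outcome, as a careful person would: the job done as asked, in the order asked, and still so for the second after the job is handed in, while the arm keeps its last pose, push and grip.
It also fails if it takes over 48 s, if anything falls off the work surface, if the arm or the gripper's body presses on something with over 40 N, if the wrist force passes 120 N, or if a joint passes its speed limit or range.

## Robot

A 6-joint arm with a two-finger parallel gripper is mounted at the origin on the work surface. World frame = base frame: x ahead of the robot, y to its left, z up, the work surface at z = 0. Lengths are in m, angles in rad, forces in N, time in s.
With the tool pointing down it reaches from about 0.375 to 0.975 m from the base axis. Payload 3.8 kg.
Tool frame: the origin (TCP) lies on the centre line of the jaws, within the pads' length; the fingertips stand 14 mm ahead of it and the grasp point (between the pads) lies 5 mm behind it; z points along the fingers, y is the line along which they close (so a half turn about z gives the same grasp; the last joint's range is limited). The gripper opens to 85 mm and grips with 20 to 120 N. Pads are 22 mm wide; open, the fingers measure 114 mm over their backs; the gripper's body (76 mm by 85 mm) begins 54 mm behind the grasp point. The pads swing forward as they close: fully open they stand 13 mm farther back than shut.
Start: joints at [1.247, 0.264, 1.604, -0, 1.274, -0.037], TCP at [0.191, 0.647, 0.245] pointing down, gripper open.
Joint ranges: [-2.63, 2.63], [-0.94, 2.18], [0.31, 2.57], [-1.31, 4.45], [0, 2.66], [-2.55, 2.55]. Speed limits (rad/s): [2.57, 2.57, 3.14, 3.14, 3.14, 3.14].

## Interface

Orientations are given as a rotation vector (axis times angle).
In Python, from workcell import bot, eyes, spot_in gives the robot as it stands.
- The arm moves only by the tool carry_out, never from a script. Its argument "series" is text: rows parted by semicolons, each of 4 numbers parted by spaces: the shift along the world's x, y, z in m, then the turn about the world's z in degrees. In form: tx ty tz roll; .... A call has 1 to 20 rows; each row shifts and turns the commanded pose from where the row before left it; what a row does not reach is not made up. A row lasts 1/8 s, in which the tool goes at most 62.5 mm and 10.7 degrees, less where a joint would pass 70% of its speed; a pose out of reach is approached as far as the arm can. A call is refused whole if a number of a shift passes 0.0625 or a number of a turn 10.7, either way. A call with a gripper value outside its range is refused whole. "jaw" is the gripper command: -1 is shut, 1 is fully open, values between are in proportion, set as the call begins (left out, the last holds). The fingers move at their own pace and stop on an object; "grip_force" is the grip in N (left out, the last holds). Time passes only in rows, so rows that do not move let the fingers close. It gives the time, the measured TCP pose, the force, the opening and the grip force at its end, in the units of the state.
- bot.read_state(): the state, without advancing time (a new reading comes with each control period).
- eyes.read_camera(name): name is "scene" or "side" or "wrist"; returns (picture, depth): 480x640x3 uint8, blue, green, red; 480x640 float32, m along the optical axis (not along the pixel's ray), 0 where there is no reading.
- eyes.get_calibration(name): a dict with "K" (3x3 intrinsics, pixels), "position" and "rotation" of the camera in the world; the wrist camera has in their place "T_tool_cam" (4x4, takes a point from camera to tool coordinates, whose origin is the TCP and whose axes are the flange's). Camera axes: x right, y down, z forward; pixel columns grow to the right and rows downward; lengths in m; the calibration is good to about 2 mm. A picture is of the moment at which its call begins: read the wrist's pose just before it. get_calibration takes no time and is no camera call.
- bot.finish_job(): hands the job in; it is judged then, once.
Trained networks look in the newest picture that a camera, given by its name, has taken for a name from the list of things; names that differ only in an ending like _2 or _b are one class to them, and where a whole thing is asked for, a point or a joint stands for the part that bears it (a point fixed in the world has none). Each returns a list of dicts, best first, with "score" (0 to 1); they miss things now and then, are a little off and sometimes report something else, mostly with a low value. They report only what shows in the picture. A call takes as long as a camera call. They do not tell look-alikes from the thing itself.
- spot_in(camera, target): "rect" ([centre column, centre row, width, height] in pixels, round what is visible of it).
The state is a dict: "time": time; "q": joint angles; "joint_vel": joint speeds; "joint_torque": joint torques, N m; "tool_pos": TCP position; "tcp_rot": TCP orientation; "wrist_force": force on the tool from outside, world axes, zero at the start; "torque": the same for the moment, N m; "width": opening from 0.0 (shut) to 1.0 (fully open); "grip_force": force on a finger pad.
Only numpy, scipy, OpenCV 4.12 (cv2) and the standard library are available. Lean on these libraries where they do the work, as an engineer would, in place of code of your own. Each camera call takes 0.05 s, during which the arm holds its last target. There are 200 camera calls.

## Working session

There is one attempt and no reset: what is moved stays moved. The work goes in short steps, Python scripts to look and compute and a tool call to move; the robot and the scene stay as the last step left them, time stands still between calls to the robot, and variables do not carry over. Pictures are saved under pics/ and viewed, at most 10 in all, crops included, and the job is handed in when it is done.

Besides the shell and the picture viewer there is one more tool, called after "Call:" as name(argument=value, ...) on one line, values as JSON. carry_out: Moves the arm, as the interface text tells. Its arguments: {"type":"object","properties":{"series":{"type":"string"},"jaw":{"type":"number"},"grip_force":{"type":"number"}},"required":["series"]}

```bash
mkdir -p pics; cat > h.py <<'E'
import numpy as np, cv2
from scipy.spatial.transform import Rotation as R
from workcell import bot, eyes, spot_in
def cam(n):
    s=bot.read_state(); p,d=eyes.read_camera(n); c=eyes.get_calibration(n); K=np.array(c["K"])
    if n=="wrist":
        T=np.eye(4);T[:3,:3]=R.from_rotvec(s["tcp_rot"]).as_matrix();T[:3,3]=s["tool_pos"]
        T=T@np.array(c["T_tool_cam"])
    else:
        T=np.eye(4);r=np.array(c["rotation"]);T[:3,:3]=r if r.shape==(3,3) else R.from_rotvec(r).as_matrix();T[:3,3]=c["position"]
    return p,d,K,T
def cloud(d,K,T):
    v,u=np.mgrid[:d.shape[0],:d.shape[1]]
    P=np.stack([(u-K[0,2])/K[0,0]*d,(v-K[1,2])/K[1,1]*d,d],-1)
    P=P@T[:3,:3].T+T[:3,3]; P[d==0]=np.nan; return P
E
python3 - <<'E'
from h import *
for n in("scene","side","wrist"):
    p,d,K,T=cam(n); cv2.imwrite(f"pics/{n}0.png",p); np.savez(f"{n}0.npz",p=p,d=d,K=K,T=T)
    P=cloud(d,K,T); print(n,T[:3,3].round(3),T[:3,2].round(2))
    for t in("can_mid","fill_mouth","station","can_lug","fill_slot"):
        for r in spot_in(n,t)[:4]:
            c=np.array(r["rect"]);print(t,round(r["score"],2),c.round(),P[min(479,int(c[1])),min(639,int(c[0]))].round(3))
print(bot.read_state())
E
```

```text
scene [ 1.088 -0.842  1.43 ] [-0.31  0.5  -0.81]
can_mid 0.97 [258. 276.  24.  36.] [ 0.467 -0.158  0.082]
can_mid 0.59 [280. 254.  20.  38.] [ 0.48  -0.066  0.095]
can_mid 0.58 [220. 276.  20.  37.] [ 0.389 -0.218  0.098]
fill_mouth 0.97 [367. 216.  89. 107.] [0.598 0.225 0.049]
station 0.66 [370. 216.  86. 109.] [0.606 0.222 0.052]
can_lug 0.83 [282. 254.  21.  36.] [ 0.482 -0.064  0.093]
can_lug 0.79 [220. 277.  28.  36.] [ 0.384 -0.218  0.089]
can_lug 0.69 [262. 274.  17.  32.] [ 0.476 -0.15   0.09 ]
fill_slot 0.82 [369. 217.  86. 102.] [0.606 0.222 0.052]
side [ 0.396 -0.684  0.903] [ 0.15  0.63 -0.76]
can_mid 0.81 [252. 334.  29.  45.] [ 0.367 -0.23   0.098]
can_mid 0.55 [285. 298.  30.  40.] [ 0.445 -0.164  0.101]
can_mid 0.23 [280. 141. 127.  34.] [0.521 0.325 0.128]
fill_mouth 0.83 [320. 181.  88. 108.] [0.613 0.232 0.047]
fill_mouth 0.24 [357. 300.  27.  50.] [ 0.594 -0.196  0.092]
station 0.91 [318. 179.  86. 110.] [0.609 0.239 0.045]
station 0.45 [419. 431.  99.  98.] [ 0.641 -0.458  0.034]
can_lug 0.89 [251. 334.  31.  47.] [ 0.367 -0.23   0.098]
can_lug 0.61 [285. 262. 
[... 166 characters left out ...]
 57.] [0.374 0.475 0.029]
{'time': 0.9, 'q': array([ 1.24710939e+00,  2.63828660e-01,  1.60394575e+00,  4.19421656e-05,
        1.27373345e+00, -3.68756508e-02]), 'joint_vel': array([-0.00112427, -0.00124021,  0.00130019,  0.00028178, -0.00042682,
       -0.00060733]), 'joint_torque': array([ 5.83983347e-04, -5.15054440e+01, -3.67729676e+01,  3.01218370e-05,
        7.82259121e-04,  1.02839218e-05]), 'tool_pos': array([0.19093121, 0.64744598, 0.24535719]), 'tcp_rot': array([-4.48995143e-01, -3.10931751e+00, -1.42329308e-04]), 'wrist_force': array([-0.04145918,  0.3910811 , -0.35792143]), 'torque': array([-0.00598689,  0.06333748, -0.05468002]), 'grip_force': 0.0, 'width': 1.0048809517759654}
```

```bash
python3 - <<'E'
import cv2,numpy as np
a=cv2.imread("pics/scene0.png")[130:380,180:460];b=cv2.imread("pics/side0.png")[120:400,200:460]
a=cv2.resize(a,(430,384),interpolation=2);b=cv2.resize(b,(365,393),interpolation=2)
o=np.zeros((400,800,3),np.uint8);o[:384,:430]=a;o[:393,435:]=b;cv2.imwrite("pics/c0.png",o)
E
```

```text
(no output)
```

View pics/c0.png

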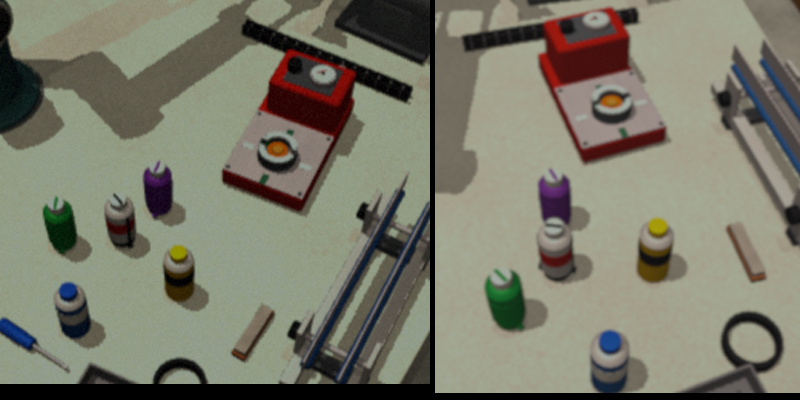

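The refillable can (red band) is at scene pixel (258,276), between the purple and green look-alikes. The collar is at about (277,150) in the left crop, which is scene (360,228). I'll look at the station with the wrist camera on the way to the can.

Call:
carry_out(series="0.037 -0.0435 0.008 0;0.037 -0.0435 0.008 0;0.037 -0.0435 0.008 0;0.037 -0.0435 0.008 0;0.037 -0.0435 0.008 0;0.037 -0.0435 0.008 0;0.037 -0.0435 0.008 0;0.037 -0.0435 0.008 0;0.037 -0.0435 0.008 0;0.037 -0.0435 0.008 0;0.037 -0.0435 0.008 0;0 0 0 0;0 0 0 0")

```text
time: 2.52
tool_pos: [0.5977, 0.1689, 0.333]
tcp_rot: [-0.45, -3.108, -0.001]
wrist_force: [-0.4, -0.8, -0.6]
width: 1.002
grip_force: 0.0
```

```bash
python3 - <<'E'
from h import *
n="wrist"; p,d,K,T=cam(n); cv2.imwrite("pics/w1.png",p); np.savez("w1.npz",p=p,d=d,K=K,T=T)
P=cloud(d,K,T)
for t in("fill_mouth","fill_slot","station"):
    for r in spot_in(n,t)[:4]:
        c=np.array(r["rect"]);print(t,round(r["score"],2),c.round(),P[min(479,int(c[1])),min(639,int(c[0]))].round(3))
print(bot.read_state()["tool_pos"],T)
E
```

```text
fill_mouth 0.79 [381. 173. 319. 226.] [0.596 0.249 0.047]
fill_slot 0.92 [383. 173. 317. 228.] [0.596 0.251 0.049]
fill_slot 0.34 [ 28. 356.  55.  58.] [ 0.72  -0.327  0.001]
station 0.74 [385. 172. 312. 226.] [0.596 0.254 0.046]
[0.59702621 0.17015142 0.33310345] [[ 0.28409996  0.91978133  0.27072038  0.52949982]
 [ 0.95879374 -0.27214632 -0.08155339  0.19064866]
 [-0.00133574  0.28273432 -0.95919733  0.4617635 ]
 [ 0.          0.          0.          1.        ]]
```

View pics/w1.png

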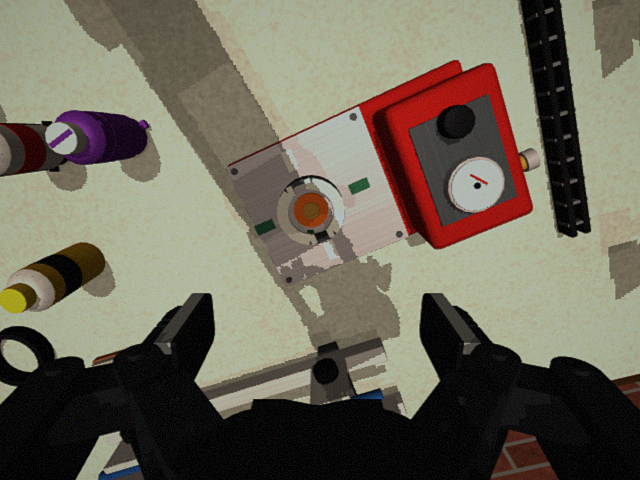

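The wrist view shows the collar at (312,210), white slot marks at about (292,160) and (330,250), and green stop marks at (265,228) and (359,186).

```bash
cat > st.py <<'E'
from h import *
from scipy.optimize import least_squares
def ana(f):
    z=np.load(f);p,d,K,T=z["p"],z["d"],z["K"],z["T"];P=cloud(d,K,T)
    def onz(u,v,h):
        r=T[:3,:3]@np.array([(u-K[0,2])/K[0,0],(v-K[1,2])/K[1,1],1]);return T[:3,3]+r*(h-T[2,3])/r[2]
    return p,d,K,T,P,onz
if __name__=="__main__":
    import sys
    p,d,K,T,P,onz=ana(sys.argv[1])
    near=(abs(P[...,0]-.6)<.09)&(abs(P[...,1]-.17)<.09)
    m=near&(P[...,2]>.070)&(P[...,2]<.088)
    Q=P[m];print("rim n",len(Q),np.median(Q[:,2]),Q[:,:2].min(0),Q[:,:2].max(0))
    # annulus fit: minimise violation of 25.5<=r<=38.5
    def f(c):
        r=np.hypot(Q[:,0]-c[0],Q[:,1]-c[1]);return np.maximum(0,r-.0385)+np.maximum(0,.0255-r)
    c=least_squares(f,np.median(Q[:,:2],0),loss="soft_l1",f_scale=.001).x;print("mouth",c, "res",f(c).mean())
    o=P[near&(p[...,2]>150)&(p[...,0]<60)&(p[...,1]<130)&(P[...,2]<.08)];o=o[np.hypot(*(o[:,:2]-c).T)<.025];print("pad",len(o),np.median(o,0) if len(o) else 0)
    hsv=cv2.cvtColor(p,cv2.COLOR_BGR2HSV)
    g=((hsv[...,0]>40)&(hsv[...,0]<90)&(hsv[...,1]>110)&(hsv[...,2]>25)&near&(P[...,2]>.03)).astype(np.uint8)
    n,l,s,ce=cv2.connectedComponentsWithStats(g)
    cs=[]
    for i in range(1,n):
        if s[i,4]>40: w=onz(*ce[i],.0485);cs.append(w);print("green",s[i],w.round(4))
    if len(cs)>=2:
        v=cs[1]-cs[0];v*=np.sign(v[1]);print("y-axis angle",np.degrees(np.arctan2(v[1],v[0])),"mid",(cs[0]+cs[1])/2,np.linalg.norm(v))
    # deck region rectangle
    m=((P[...,2]>.040)&(P[...,2]<.056)&(abs(P[...,0]-.6)<.2)&(abs(P[...,1]-.2)<.2)).astype(np.uint8)
    D=P[m>0][:,:2].astype(np.float32);print("deck rect",cv2.minAreaRect(D*1000))
E
python3 st.py w1.npz; python3 st.py scene0.npz; python3 st.py side0.npz
```

```text
rim n 2311 0.07792311890339887 [0.52718082 0.12023121] [0.64853193 0.25984425]
mouth [0.60779403 0.16300636] res 0.007656459448083112
pad 0 0
green [349 178  20  16 178] [0.6025 0.2203 0.0485]
green [255 220  20  14 150] [0.6186 0.0971 0.0485]
y-axis angle 97.43213979998681 mid [0.6105358  0.15870133 0.0485    ] 0.12414587195361944
deck rect ((601.4107666015625, 227.1647186279297), (169.26109313964844, 286.5374755859375), 7.36306095123291)
rim n 375 0.07644691661787317 [0.52922905 0.11815545] [0.65088776 0.25986438]
mouth [0.60963501 0.16573558] res 0.016310616919868754
pad 0 0
deck rect ((605.7648315429688, 222.04615783691406), (170.4462432861328, 292.0813903808594), 7.578353404998779)
rim n 501 0.07711678242640041 [0.52508651 0.11589818] [0.645935   0.25984443]
mouth [0.60124343 0.16667562] res 0.019890328396932718
pad 57 [0.60776382 0.16038736 0.06921717]
deck rect ((598.5513916015625, 222.8939208984375), (169.3821563720703, 291.358154296875), 7.166635036468506)
```

Call:
carry_out(series="-0.021 -0.052 0 0;-0.021 -0.052 0 0;-0.021 -0.052 0 0;-0.021 -0.052 0 0;-0.021 -0.052 0 0;-0.021 -0.052 0 0;0 0 0 0;0 0 0 0")

```text
time: 3.72
tool_pos: [0.472, -0.1423, 0.3334]
tcp_rot: [0.449, 3.109, 0.001]
wrist_force: [0.5, -0.6, 0.2]
width: 1.0
grip_force: 0.0
```

```bash
python3 - <<'E'
from h import *
n="wrist"; p,d,K,T=cam(n); cv2.imwrite("pics/w2.png",p); np.savez("w2.npz",p=p,d=d,K=K,T=T)
P=cloud(d,K,T)
for t in("can_mid","can_lug"):
    for r in spot_in(n,t)[:4]:
        c=np.array(r["rect"]);print(t,round(r["score"],2),c.round(),P[min(479,int(c[1])),min(639,int(c[0]))].round(3))
s=bot.read_state();print(s["tool_pos"],s["q"])
E
```

```text
can_mid 0.75 [314. 178.  46.  60.] [ 0.444 -0.137  0.125]
can_mid 0.74 [232. 116.  70.  57.] [ 0.369 -0.191  0.126]
can_mid 0.64 [402. 168.  69.  53.] [ 0.46  -0.052  0.12 ]
can_lug 0.92 [315. 179.  50.  61.] [ 0.445 -0.135  0.126]
can_lug 0.92 [402. 171.  68.  55.] [ 0.462 -0.052  0.121]
can_lug 0.87 [234. 116.  58.  51.] [ 0.369 -0.19   0.125]
can_lug 0.68 [563. 217. 155. 183.] [0.581 0.134 0.052]
[ 0.47243406 -0.14160435  0.33325381] [-3.41963670e-01 -1.29295287e-01  1.86185378e+00  3.63697262e-04
  1.40904446e+00 -1.62847422e+00]
```

View pics/w2.png

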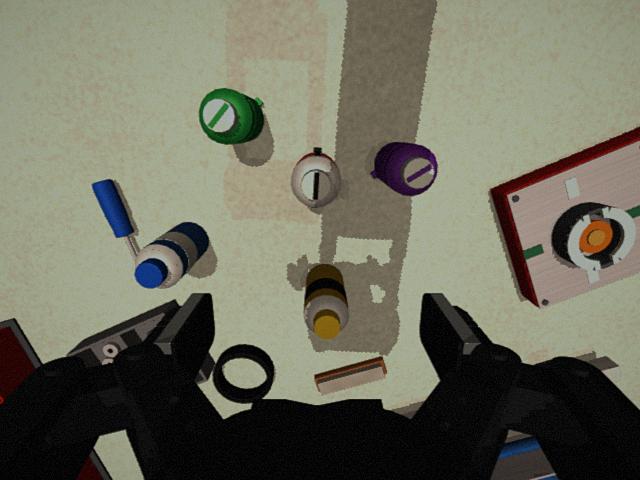

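The view shows the can at (316,182) between green (232,116) and purple (405,168). Its cap bar runs vertically from (317,173) to (316,198), and one lug shows at (317,150). The collar is at (597,237).

```bash
cat > an2.py <<'E'
from st import *
import sys
def fit(Q,rad,c0):
    # disc/annulus fit
    f=lambda c:(lambda r:np.maximum(0,r-rad[1])+np.maximum(0,rad[0]-r))(np.hypot(Q[:,0]-c[0],Q[:,1]-c[1]))
    c=least_squares(f,c0).x;return c,f(c).mean()
def can(f,c0,r=.045):
    p,d,K,T,P,onz=ana(f)
    near=np.hypot(P[...,0]-c0[0],P[...,1]-c0[1])<r
    m=near&(P[...,2]>.119)&(P[...,2]<.133);Q=P[m]
    b=cv2.minEnclosingCircle((Q[:,:2]*1000).astype(np.float32))
    c=np.array(b[0])/1000;print(f,"cap n",len(Q),"z",np.median(Q[:,2]).round(4),"encl",b,"median",np.median(Q,0)[:2].round(4))
    # dark bar on cap
    g=cv2.cvtColor(p,cv2.COLOR_BGR2GRAY);mb=m&(g<70)
    v,u=np.nonzero(mb)
    if len(u)>5:
        B=np.array([onz(a,b_,.126)[:2] for a,b_ in zip(u,v)]);cc=B.mean(0);w,V=np.linalg.eigh(np.cov((B-cc).T));print(" bar n",len(u),cc.round(4),"ang",np.degrees(np.arctan2(V[1,1],V[0,1])),"std",np.sqrt(w))
    # body fit: radius 26.5 surface points
    m=near&(P[...,2]>.03)&(P[...,2]<.095);Q=P[m]
    s=least_squares(lambda x:np.hypot(Q[:,0]-x[0],Q[:,1]-x[1])-.0265,np.median(Q[:,:2],0),loss="soft_l1",f_scale=.001);print(" body n",len(Q),s.x.round(4),"res",abs(s.fun).mean())
def mouth(f,c0=(.610,.159)):
    p,d,K,T,P,onz=ana(f);r=np.hypot(P[...,0]-c0[0],P[...,1]-c0[1])
    Q=P[(r<.046)&(P[...,2]>.072)&(P[...,2]<.085)]
    e=cv2.minEnclosingCircle((Q[:,:2]*1000).astype(np.float32))
    print(f,"rim n",len(Q),"z",np.median(Q[:,2]).round(4),fit(Q,(.0255,.0385),c0),"encl",e)
    # slots: angular gaps on the rim ring
    c=fit(Q,(.0255,.0385),c0)[0]
    a=np.degrees(np.arctan2(Q[:,1]-c[1],Q[:,0]-c[0]))[(np.hypot(*(Q[:,:2]-c).T)<.0325)&(np.hypot(*(Q[:,:2]-c).T)>.0265)]
    print(" hist10",np.histogram(a,36,(-180,180))[0])
if __name__=="__main__":
    for f in sys.argv[1:]:
        can(f,(.455,-.145)); mouth(f)
E
python3 an2.py w2.npz w1.npz scene0.npz side0.npz; python3 st.py w2.npz
python3 - <<'E'
from an2 import *
for c in((.37,-.2),(.47,-.05),(.594,-.196)): can("w2.npz",c)
E
```

```text
w2.npz cap n 741 z 0.1261 encl ((451.60040283203125, -136.43447875976562), 14.854104042053223) median [ 0.4512 -0.1363]
 bar n 134 [ 0.4516 -0.1357] ang 156.6770477760886 std [0.00183988 0.00794592]
 body n 123 [ 0.4044 -0.1229] res 0.004393151138231676
w2.npz rim n 2077 z 0.0773 (array([0.61064159, 0.15692362]), np.float64(7.572856272723745e-05)) encl ((609.7409057617188, 158.0014190673828), 39.76057434082031)
 hist10 [ 0  2 22 23 22 23 20 21 21 22 19 25 19 22 22 16 25  9  4  2 25 28 29 31
 32 36 31 28 28 31 25 23 23 25 28 11]
w1.npz cap n 0 z nan encl ((0.0, 0.0), 0.0) median [nan nan]
 body n 1980 [ 0.4516 -0.1366] res 0.00046468520393433264
w1.npz rim n 1914 z 0.078 (array([0.6103712 , 0.16103515]), np.float64(0.0004191606866082852)) encl ((610.5968017578125, 158.2930450439453), 38.50828170776367)
 hist10 [ 0  0  9 22 22 20 21 19 21 20 21 23 22 22 27 24 21  0  1  9 23 23 22 24
 25 23 25 26 24 27 23 27 26 25 23 20]
scene0.npz cap n 82 z 0.1248 encl ((452.373046875, -139.0963592529297), 17.458515167236328) median [ 0.4553 -0.1395]
 bar n 17 [ 0.4585 -0.1422] ang 141.93312124625456 
[... 1346 characters left out ...]
 -0.2024]
 bar n 42 [ 0.3739 -0.1941] ang 129.78056485222396 std [0.00302869 0.00847149]
 body n 427 [ 0.3842 -0.1591] res 0.00538114336309767
w2.npz cap n 789 z 0.1259 encl ((467.93695068359375, -39.54823303222656), 15.09493350982666) median [ 0.4671 -0.0401]
 bar n 195 [ 0.466  -0.0423] ang 95.74005368494738 std [0.00595281 0.00818141]
 body n 484 [ 0.438 -0.077] res 0.005497448491212291
w2.npz cap n 573 z 0.1259 encl ((602.5081787109375, -168.55923461914062), 15.11780071258545) median [ 0.6002 -0.1685]
 bar n 87 [ 0.5897 -0.1657] ang 76.85546253673154 std [0.00336227 0.008383  ]
 body n 627 [ 0.6031 -0.1692] res 0.0003248422749958009
  return _methods._mean(a, axis=axis, dtype=dtype,
  ret = ret.dtype.type(ret / rcount)
  ret = um.true_divide(
```

Call:
carry_out(series="-0.011 0.003 0 -10;-0.01 0.002 0 -10;0 0 -0.04 -10;0 0 -0.05 0;0 0 -0.05 0;0 0 -0.05 0;0 0 -0.04 0;0 0 -0.028 0;0 0 0 0;0 0 0 0;0 0 0 0", jaw=1)

```text
time: 5.25
tool_pos: [0.4526, -0.1383, 0.0771]
tcp_rot: [1.236, 2.884, 0.0]
wrist_force: [-0.6, 0.3, 0.6]
width: 0.995
grip_force: 0.0
```

Call:
carry_out(series="0 0 0 0;0 0 0 0;0 0 0 0;0 0 0 0;0 0 0 0;0 0 0 0;0 0 0 0;0 0 0 0", jaw=-1, grip_force=60)

```text
time: 6.25
tool_pos: [0.4518, -0.1383, 0.0764]
tcp_rot: [1.238, 2.885, 0.0]
wrist_force: [-0.3, 1.5, 4.8]
width: 0.607
grip_force: 62.3
```

Call:
carry_out(series="0 0 0.03 0;0 0 0.05 0;0 0 0.05 0;0 0 0.03 0;0.0264 0.0494 0 0;0.0264 0.0494 0 10;0.0264 0.0494 0 10;0.0264 0.0494 0 0;0.0264 0.0494 0 0;0.0264 0.0494 0 0;0 0 0 0;0 0 0 0;0 0 0 0")

```text
time: 7.88
tool_pos: [0.6086, 0.1571, 0.2348]
tcp_rot: [-0.72, -3.057, 0.001]
wrist_force: [0.2, -0.1, -2.9]
width: 0.609
grip_force: 64.2
```

```bash
python3 - <<'E'
from h import *
from an2 import *
s=bot.read_state();print(s["tool_pos"],s["tcp_rot"],s["q"],s["wrist_force"])
for n in("wrist","side","scene"):
    p,d,K,T=cam(n); cv2.imwrite(f"pics/{n}3.png",p); np.savez(f"{n}3.npz",p=p,d=d,K=K,T=T)
    P=cloud(d,K,T);r=np.hypot(P[...,0]-s["tool_pos"][0],P[...,1]-s["tool_pos"][1])
    Q=P[(r<.025)&(P[...,2]>.27)];h=np.median(Q[:,2]) if len(Q) else 0;print(n,len(Q),h)
    mouth(f"{n}3.npz")
    if n=="side":
        v,u=np.nonzero(r<.04);y0,x0=int(np.median(v)),int(np.median(u));side=cv2.resize(p[max(0,y0-60):y0+90,max(0,x0-60):x0+60],(480,600),interpolation=2)
cv2.imwrite("pics/side3c.png",side)
E
```

```text
[0.6085965  0.15708989 0.23478247] [-7.19725352e-01 -3.05700598e+00  1.36899523e-03] [ 2.13167637e-01  1.84488226e-01  1.71973262e+00 -3.75689037e-04
  1.23865384e+00 -8.95058179e-01] [ 0.22569968 -0.05230101 -2.9040105 ]
wrist 22007 0.30349687300405326
wrist3.npz rim n 2075 z 0.078 (array([0.61177397, 0.15739878]), np.float64(0.0001361124929570831)) encl ((609.789306640625, 158.86257934570312), 38.390560150146484)
 hist10 [ 0  7 48 44 35 41 42 21  0  0  0  0  0  0  0  0  0  0  0  0  0  0  5 39
 42 45 42 41 43 39 40 41 41 44 37  2]
side 91 0.3216224516588453
side3.npz rim n 313 z 0.0778 (array([0.61098365, 0.15626168]), np.float64(0.0005549625940893593)) encl ((608.7369995117188, 156.6708526611328), 40.33296585083008)
 hist10 [0 0 4 2 3 3 2 3 3 4 4 3 5 4 3 2 6 1 2 2 3 3 3 4 2 3 3 3 3 5 5 1 4 2 3 2]
scene 371 0.6047864570458076
scene3.npz rim n 234 z 0.0766 (array([0.61126095, 0.1552039 ]), np.float64(0.0007757744737462457)) encl ((615.02099609375, 155.7676239013672), 41.42744827270508)
 hist10 [0 0 3 2 3 3 3 2 4 3 2 1 2 2 1 1 2 3 0 0 1 1 3 2 2 3 3 2 5 1 2 2 3 3 2 1]
```

View pics/wrist3.png

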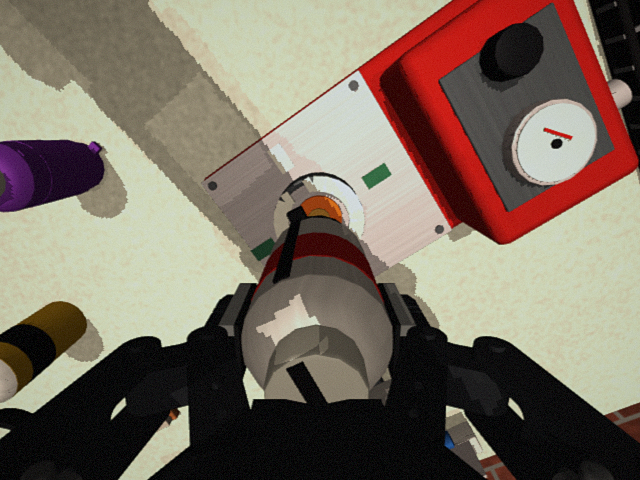

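View pics/side3c.png

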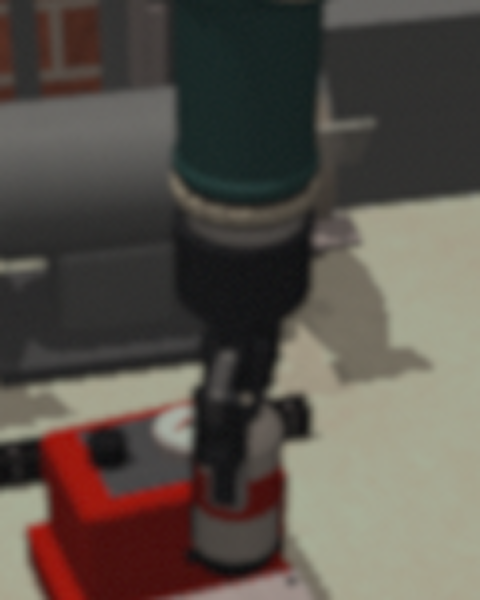

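The wrist view shows the can held upright over the collar, the lug at (297,213), the stripe near (285,262) and the cap bar at (308,383). The side view agrees. Next I'll measure the can's axis and lug direction while it is held.

```bash
cat > held.py <<'E'
from an2 import *
p,d,K,T,P,onz=ana(sys.argv[1]); tc=np.array([float(x) for x in sys.argv[2:5]])
bot_=tc[2]-.076   # expected underside height
r=np.hypot(P[...,0]-tc[0],P[...,1]-tc[1]);zr=P[...,2]-bot_
g=cv2.cvtColor(p,cv2.COLOR_BGR2GRAY)
v,u=np.mgrid[:480,:640]
cap=(r<.02)&(zr>.118)&(zr<.135)&(v<403);zt=np.median(P[cap][:,2]);print("cap top",zt,"underside",zt-.126)
bod=(r<.036)&(u>240)&(u<395)&(v>205)
for a,b,R0 in((.022,.04,.0265),(.04,.06,.0265),(.06,.08,.0265),(.08,.098,.0265)):
    Q=P[bod&(zr>a)&(zr<b)&((g>60)|(p[...,2]>p[...,0]+25))]
    s=least_squares(lambda x:np.hypot(Q[:,0]-x[0],Q[:,1]-x[1])-R0,tc[:2],loss="soft_l1",f_scale=.0005);print("axis",a,b,len(Q),s.x.round(4),abs(s.fun).mean().round(5));c=s.x if a==.04 else (c if a>.022 else s.x)
m=cap&(g<50)&(abs(P[...,2]-zt)<.004);n,l,st,ce=cv2.connectedComponentsWithStats(m.astype(np.uint8))
i=1+np.argmax(st[1:,4]);vv,uu=np.nonzero(l==i);B=np.array([onz(a,b,zt)[:2] for a,b in zip(uu,vv)])
w,V=np.linalg.eigh(np.cov(B.T));print("bar",len(B),B.mean(0).round(4),np.degrees(np.arctan2(V[1,1],V[0,1])),np.sqrt(w))
# stripe: dark pixels on body
Q=P[bod&(g<45)&(zr>.022)&(zr<.095)];rr=np.hypot(*(Q[:,:2]-c).T);Q=Q[abs(rr-.0265)<.003]
a=np.degrees(np.arctan2(Q[:,1]-c[1],Q[:,0]-c[0]));print("stripe",len(Q),np.median(a),np.percentile(a,[5,95]))
Q=P[(r<.04)&(zr>.003)&(zr<.013)&(g<60)];rr=np.hypot(*(Q[:,:2]-c).T);Q=Q[rr>.026]
if len(Q):a=np.degrees(np.arctan2(Q[:,1]-c[1],Q[:,0]-c[0]));print("lug",len(Q),np.median(a),rr.max())
E
python3 held.py wrist3.npz .6086 .1571 .2348; python3 st.py wrist3.npz
```

```text
cap top 0.2842498075769946 underside 0.15824980757699458
axis 0.022 0.04 438 [0.6085 0.1585] 0.00015
axis 0.04 0.06 658 [0.6082 0.1587] 0.00024
axis 0.06 0.08 1432 [0.6081 0.1589] 0.00038
axis 0.08 0.098 1672 [0.6085 0.1585] 0.00024
bar 777 [0.6021 0.1585] -177.79289421607652 [0.0014423  0.00394634]
stripe 3109 125.53890311322898 [-176.55380864  176.7019235 ]
lug 174 170.46546807252514 0.031387775014039575
rim n 2702 0.0780266407915238 [0.52696835 0.12087692] [0.63981085 0.25999776]
mouth [0.58059319 0.19828772] res 0.013006689356254219
pad 0 0
green [363 164  28  24 327] [0.6026 0.2204 0.0485]
green [252 239  22  21 231] [0.6183 0.0963 0.0485]
y-axis angle 97.2257269826778 mid [0.61045735 0.15838983 0.0485    ] 0.1250892694724541
deck rect ((601.6622314453125, 221.21913146972656), (168.4080047607422, 274.3081970214844), 7.280060768127441)
```

```bash
cat >> held.py <<'E'
print("---")
c=np.array(c)
for lo,hi in((.022,.04),(.04,.05),(.068,.08),(.08,.097)):
    M=(r<.04)&(u>240)&(u<395)&(g<55)&(p[...,2]<p[...,0]+25)&(zr>lo)&(zr<hi);n,l,st,ce=cv2.connectedComponentsWithStats(M.astype(np.uint8))
    for i in range(1,n):
        if st[i,4]<60: continue
        Q=P[l==i];rr=np.hypot(*(Q[:,:2]-c).T);a=np.degrees(np.arctan2(Q[:,1]-c[1],Q[:,0]-c[0]))%360
        print(lo,ce[i].round(),st[i,4],"r",np.median(rr).round(4),"ang",np.median(a).round(2),((np.percentile(a,2)+np.percentile(a,98))/2).round(2))
M=(g<60)&(r<.045)&(zr>.002)&(zr<.014);n,l,st,ce=cv2.connectedComponentsWithStats(M.astype(np.uint8))
for i in range(1,n):
    if st[i,4]<20: continue
    Q=P[l==i];rr=np.hypot(*(Q[:,:2]-c).T);Q=Q[rr>.0275]
    if len(Q)<5: continue
    a=np.degrees(np.arctan2(Q[:,1]-c[1],Q[:,0]-c[0]))%360;print("lug",ce[i].round(),len(Q),np.median(a).round(2),np.percentile(a,[2,98]).round(1),Q[:,2].min(),Q[:,2].max())
E
python3 held.py wrist3.npz .6086 .1571 .2348 | sed -n '/---/,$p'
```

```text
---
0.022 [294. 226.] 99 r 0.0272 ang 178.51 179.81
0.04 [292. 233.] 68 r 0.0272 ang 178.34 179.63
0.068 [287. 254.] 122 r 0.0271 ang 179.24 179.45
0.068 [248. 289.] 136 r 0.029 ang 224.65 224.92
0.068 [383. 289.] 98 r 0.0286 ang 82.85 82.57
0.08 [283. 268.] 273 r 0.0271 ang 178.98 179.85
0.08 [245. 305.] 200 r 0.0278 ang 224.22 223.74
0.08 [389. 305.] 233 r 0.0281 ang 82.73 81.01
lug [302. 215.] 130 178.78 [170.  188.2] 0.16441286755608192 0.17207752772827878
```

Call:
carry_out(series="0.002 0 0 8;0 0 -0.03 0;0 0 -0.03 0;0 0 -0.012 0;0 0 0 0;0 0 0 0;0 0 0 0")

```text
time: 8.9
tool_pos: [0.6124, 0.1585, 0.165]
tcp_rot: [0.503, 3.098, 0.002]
wrist_force: [0.6, 0.3, -2.2]
width: 0.605
grip_force: 64.2
```

```bash
python3 - <<'E'
from h import *
s=bot.read_state();print(s["tool_pos"],s["tcp_rot"],s["wrist_force"])
p,d,K,T=cam("wrist"); cv2.imwrite("pics/wrist4.png",p); np.savez("wrist4.npz",p=p,d=d,K=K,T=T)
E
python3 held.py wrist4.npz .6106 .158 .163; python3 an2.py wrist4.npz 2>&1 | grep -A3 rim;  python3 st.py wrist4.npz | grep -A3 green
```

```text
[0.61243307 0.15853675 0.16504337] [5.02872275e-01 3.09835951e+00 1.71602192e-03] [ 0.55960018  0.28391643 -2.15310423]
cap top 0.21437853268932633 underside 0.08837853268932633
axis 0.022 0.04 520 [0.6124 0.16  ] 0.00015
axis 0.04 0.06 744 [0.6122 0.16  ] 0.00026
axis 0.06 0.08 1369 [0.6119 0.1602] 0.0004
axis 0.08 0.098 1953 [0.6122 0.1599] 0.00031
bar 772 [0.6059 0.1589] -169.87977984324527 [0.00143235 0.0039523 ]
stripe 2971 111.55045305594857 [-177.23266274  173.9765364 ]
lug 140 -169.9123978738416 0.03126721580205911
---
0.022 [294. 225.] 80 r 0.0272 ang 186.46 187.66
0.04 [292. 232.] 65 r 0.0272 ang 187.46 187.84
0.068 [287. 252.] 124 r 0.0274 ang 187.61 187.68
0.068 [252. 288.] 66 r 0.0281 ang 231.8 232.97
0.068 [382. 287.] 62 r 0.0283 ang 91.71 91.14
0.08 [284. 266.] 255 r 0.0274 ang 187.23 187.85
0.08 [388. 304.] 191 r 0.028 ang 91.58 89.86
0.08 [246. 304.] 170 r 0.0279 ang 231.76 231.63
lug [302. 215.] 126 186.58 [177.9 196.2] 0.0949070114186388 0.10079903219236361
green [376 180  36  28 538] [0.6025 0.2204 0.0485]
green [224 253  34  25 437] [0.6187 0.0976 0.0485]
y-axis angle 97.4885642023313 mid [0.61057687 0.1589833  0.0485    ] 0.1238997061314367
deck rect ((602.5679931640625, 214.29669189453125), (168.1088409423828, 260.632080078125), 7.3300371170043945)
```

View pics/wrist4.png

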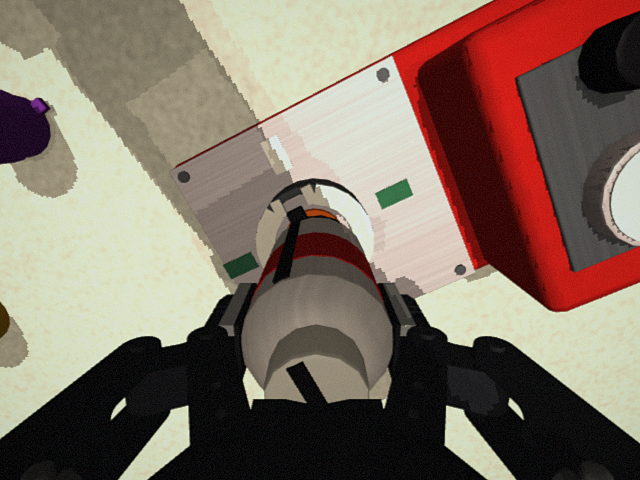

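The lug at (297,212) is lined up with the slot at about (287,195), and the stripe reads 187.6° against the slot's 187.4°. One more fit of the rim from this view.

```bash
python3 - <<'E'
from an2 import *
print(bot.read_state()["tool_pos"])
p,d,K,T,P,onz=ana("wrist4.npz");r=np.hypot(P[...,0]-.6105,P[...,1]-.1587)
Q=P[(r<.046)&(P[...,2]>.0745)&(P[...,2]<.0815)&(p.min(-1)>70)]
# outer silhouette: farthest point per 6-degree sector
for c in [np.array([.6105,.1587])]:
  for _ in range(3):
    a=np.degrees(np.arctan2(Q[:,1]-c[1],Q[:,0]-c[0]))//6;rr=np.hypot(*(Q[:,:2]-c).T)
    E=np.array([Q[a==k][np.argmax(rr[a==k])] for k in np.unique(a) if (a==k).sum()>8])
    E=E[np.hypot(*(E[:,:2]-c).T)>.034]
    s=least_squares(lambda x:np.hypot(E[:,0]-x[0],E[:,1]-x[1])-.0385,c,loss="soft_l1",f_scale=.0005);c=s.x
  print(len(Q),len(E),c,abs(s.fun).mean(),np.median(Q[:,2]))
E
```

```text
[0.61226198 0.15851547 0.16482213]
2988 33 [0.61098452 0.15878208] 0.0002606909907353306 0.07812832737559663
```

Call:
carry_out(series="-0.0014 -0.0013 0 0;0 0 0 0;0 0 -0.005 0;0 0 -0.005 0;0 0 -0.005 0;0 0 0 0;0 0 0 0")

```text
time: 9.82
tool_pos: [0.6099, 0.157, 0.1482]
tcp_rot: [-0.503, -3.101, 0.0]
wrist_force: [-0.1, 0.2, -2.2]
width: 0.609
grip_force: 64.4
```

Call:
carry_out(series="0 0 -0.003 0;0 0 -0.003 0;0 0 0 0;0 0 0 0")

```text
time: 10.32
tool_pos: [0.6104, 0.1571, 0.1432]
tcp_rot: [0.503, 3.1, 0.0]
wrist_force: [-1.4, -0.1, 5.6]
width: 0.607
grip_force: 64.5
```

Call:
carry_out(series="0 0 -0.003 0;0 0 -0.003 0;0 0 -0.002 0;0 0 0 0;0 0 0 0")

```text
time: 10.95
tool_pos: [0.6106, 0.157, 0.1363]
tcp_rot: [0.503, 3.1, 0.0]
wrist_force: [-2.9, -1.9, 9.4]
width: 0.611
grip_force: 65.1
```

Call:
carry_out(series="0 0 -0.001 0;0 0 -0.001 0;0 0 0 0;0 0 0 0")

```text
time: 11.45
tool_pos: [0.6107, 0.157, 0.1353]
tcp_rot: [0.503, 3.099, 0.001]
wrist_force: [-4.6, -0.8, 14.0]
width: 0.604
grip_force: 65.8
```

Call:
carry_out(series="0 0 -0.001 0;0 0 0 0;0 0 0 -5;0 0 0 -5;0 0 0 -5;0 0 0 -5;0 0 0 0;0 0 0 0")

```text
time: 12.45
tool_pos: [0.6118, 0.1568, 0.1353]
tcp_rot: [1.032, 2.963, 0.002]
wrist_force: [-2.9, -1.7, 15.7]
width: 0.604
grip_force: 65.8
```

```bash
python3 -c "
from h import *
s=bot.read_state();print(s['tool_pos'],s['wrist_force'],s['torque'],s['q'])"
```

```text
[0.61183196 0.15680879 0.13526736] [-2.9176563  -1.68939637 15.65202008] [-0.65622493  0.90778711  0.08368449] [ 2.12077553e-01  2.68062961e-01  1.81055122e+00 -1.33984580e-03
  1.05862867e+00 -6.87846418e-01]
```

Call:
carry_out(series="-0.0002 0.0002 0 -8;-0.0002 0.0002 0 -8;-0.0002 0.0002 0 -8;-0.0002 0.0002 0 -8;-0.0002 0.0002 0 -8;-0.0002 0.0002 0 -8;0 0 0 -8;0 0 0 -6;0 0 0 0;0 0 0 0")

```text
time: 13.7
tool_pos: [0.6098, 0.1569, 0.1353]
tcp_rot: [2.411, 2.009, 0.001]
wrist_force: [-6.3, -6.0, 18.4]
width: 0.611
grip_force: 66.0
```

```bash
cat > s.py <<'E'
from h import *
s=bot.read_state();m=R.from_rotvec(s["tcp_rot"]).as_matrix();print(s['tool_pos'],s['wrist_force'],s['torque'],s['q'][5],"yaw",np.degrees(np.arctan2(m[1,1],m[0,1])))
E
python3 s.py
```

```text
[0.60983314 0.156912   0.13526295] [-6.33311935 -6.00901736 18.42810299] [-1.18664653  1.38776155  0.29768329] 0.39622571900873665 yaw -10.37032176834157
```

Call:
carry_out(series="0 0.0003 0 -4;0 0 0 -4;0 0 0 0;0 0 0 0")

```text
time: 14.2
tool_pos: [0.6097, 0.1571, 0.1353]
tcp_rot: [2.545, 1.837, 0.001]
wrist_force: [-6.5, -6.2, 19.1]
width: 0.604
grip_force: 65.9
```

```bash
python3 s.py
```

```text
[0.60968677 0.15710506 0.13530615] [-6.51331788 -6.17013503 19.14121143] [-1.21880118  1.47583302  0.28268934] 0.5362578839547306 yaw -18.36097996401412
```

Call:
carry_out(series="0 0 0 -2;0 0 0 -2;0 0 0 0;0 0 0 0")

```text
time: 14.7
tool_pos: [0.6095, 0.1571, 0.1353]
tcp_rot: [2.605, 1.75, -0.0]
wrist_force: [-6.6, -5.7, 19.6]
width: 0.608
grip_force: 66.1
```

```bash
python3 s.py; python3 - <<'E'
from h import *
p,d,K,T=cam("wrist"); cv2.imwrite("pics/wrist5.png",p); np.savez("wrist5.npz",p=p,d=d,K=K,T=T)
E
python3 held.py wrist5.npz .610 .157 .1353
```

```text
[0.60952285 0.15710634 0.13526304] [-6.60995678 -5.74877146 19.64433873] [-1.16533538  1.58153656  1.11366108] 0.6043290987608031 yaw -22.22462704389843
cap top 0.18480771393345174 underside 0.058807713933451744
axis 0.022 0.04 301 [0.6105 0.1584] 0.00016
axis 0.04 0.06 618 [0.6106 0.159 ] 0.00028
axis 0.06 0.08 1317 [0.6107 0.1594] 0.00015
axis 0.08 0.098 1521 [0.6105 0.1592] 0.00022
bar 801 [0.61  0.166] 96.13434449813963 [0.00144089 0.00406801]
stripe 3058 74.24220117424267 [ -1.55178062 137.27423919]
lug 75 34.31203804556873 0.03843574223004419
---
0.022 [294. 227.] 99 r 0.0268 ang 93.57 96.25
0.04 [292. 234.] 69 r 0.027 ang 93.03 94.41
0.068 [286. 254.] 123 r 0.0275 ang 93.82 94.29
0.068 [248. 288.] 155 r 0.0294 ang 138.24 138.64
0.068 [386. 288.] 169 r 0.0297 ang 357.09 357.4
0.08 [283. 268.] 277 r 0.0276 ang 93.64 94.42
0.08 [389. 305.] 234 r 0.0282 ang 357.92 356.27
0.08 [245. 305.] 199 r 0.0281 ang 137.84 137.59
lug [316. 197.] 298 68.07 [ 25.6 111.8] 0.061393245095057225 0.07326617827129578
```

View pics/wrist5.png

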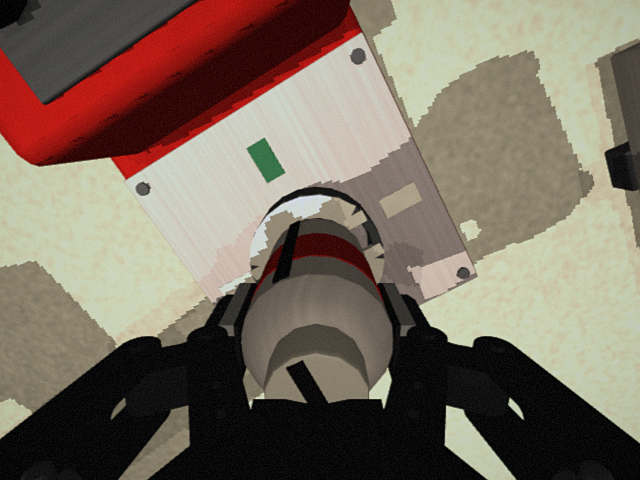

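The stripe now points at the green mark at (266,160). The can has turned about 93°, the twist torque has jumped from 0.28 to 1.1 N m (the stop), and the underside is at 0.059 m (pad fully down). I'm handing in while holding it there.

```bash
python3 s.py; python3 -c "
from h import *
print(bot.finish_job())"
```

```text
[0.60952339 0.15710488 0.13527835] [-6.9757809  -6.24840758 18.85403998] [-1.14601289  1.54556618  1.11982939] 0.6043768693444852 yaw -22.228906900227393
the job is handed in; nothing more can be done
None
```

The refillable can is in the collar, pressed fully down and turned clockwise to its stop; I handed the job in at about 15 s with the gripper still holding it there, and nothing else was touched.

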